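Slide a mounted slide under the flap of the slide press

TASK

Load the slide press: press its thumb bar down with one fingertip to raise the sprung flap, and while holding it up push the slide carrier along its track under the flap with the other fingertip until it is fully home against the end stop. Keep the flap up and off the slide until the carrier is home, then let the bar come up slowly, so that the flap settles gently on the slide, and take the hand away. Only push the carrier, never lift it, and leave the other things on the bench alone.

Things in the scene. Friction and masses are not known exactly. Their poses are not given: they have to be found in the camera images.
- press: Slide press fixed to the bench: painted base 118 x 220 mm (x -58 to 60), 8 mm thick. Origin: centre of the base's underside, z up. +y is the push direction along the track, +x goes across from the thumb bar to the track. Track: centre line x = 31 mm, floor 14 mm above the bench, 39 mm wide between side rails 6 mm high, open at its -y end.
- track_end (a point): Foot of the end stop's face, on the track's floor and centre line (press frame x 31, y 90, z 14 mm; axes as the press). The stop is 10 mm high. The carrier is home when its leading end meets it, its origin then at y = 48 mm in the press frame.
- flap_mouth (a point): Where the flap begins, on the track's floor and centre line (press frame x 31, y 30, z 14 mm; axes as the press). The flap covers the track from here to y = 80 mm; the rubber pad below it is 20 mm wide and runs from y = 34 to 76 mm.
- hinge_line (a point): On the flap's hinge line, which runs along the press's y (press frame x -6, y 0, z 25 mm; axes as the press). Hinge blocks on it reach 30 mm above the bench. The raised flap reaches about 55 mm above the bench.
- flap (a joint): Angle of the rigid flap and thumb bar, rad: 0 = shut on the empty track, up to 0.55 as the bar is pressed. A spring shuts it: some 4 N at thumb_bar starts it, 8 to 9 N hold 0.45. The carrier passes at 0.30 or more; 0.4 to 0.5 is a good opening. On a slide it reads about 0.13. Let go, it snaps shut at once: raise the finger at 20 mm/s or less to ease it down.
- thumb_bar (a point): On the upper face of the thumb bar, on its rubber strip, 39 mm from the hinge line (press y = -7.5 mm), 36 mm above the bench at rest; moves with the bar. The bar is a plate 185 mm long (press y -100 to 85 mm), 3 mm thick, 4 to 50 mm out from the hinge line on the side away from the track. A finger can slide along it while pressing.
- bar_edge (a point): Outer edge of the thumb bar's upper face, 50 mm from the hinge line, same y as thumb_bar. At rest 39 mm above the bench: the bar slopes up outwards by 0.25 rad, is level at joint 0.25 and slopes down outwards beyond. A flat fingertip over thumb_bar, its end 21 to 22 mm above the bench, gives a joint of about 0.4.
- carrier: Aluminium slide carrier with a glass slide in it, lying in the track: 36 mm wide (x), 84 mm long (y), 8 mm high. Origin: centre of its underside; +y along the track to the stop, z up. 60 to 110 g. It starts in the open part of the track just short of the flap, slides freely, and travels 65 to 100 mm to home.
- push_face (a point): Middle of the rear face of the carrier's upright end plate, the face to push: 42 mm behind the carrier's origin, 9 mm above its underside; axes as the carrier. The plate is 36 mm wide, 4 mm thick and 18 mm high (top 32 mm above the bench). When the carrier is home it is still 24 mm outside the flap.
- vial: corked glass vial, 24 mm across, 60 mm tall, standing near the press; origin at the centre of its foot. Leave it alone.
- mountant: small amber bottle with a black cap, 36 mm across, 62 mm tall, standing near the press; origin at the centre of its foot. Leave it alone.
- pin_block: stepped wooden pinning block, 28 x 66 mm, 27 mm tall, beside the thumb bar; origin at the centre of its underside. Leave it alone.
- forceps: steel forceps, 120 mm long, 7 mm high, lying past the end-stop end of the press; origin at the middle of the underside. Leave them alone.
- unit_tray: white card tray of pinned beetles, 75 x 95 mm, 40 mm tall, off to the robot's right; origin at the centre of its underside. Leave it alone.
- petri: clear petri dish, 90 mm across, 16 mm tall, off to the robot's left; origin at the centre of its underside. Leave it alone.
- guide_book: paperback field guide, 122 x 170 mm, 22 mm thick, lying at the far right; origin at the centre of its underside. Leave it alone.
Not all that is in view belongs to the job. There is more than one size of the carrier; the one meant has the size given above.

How it is judged:
By the outcome, as a careful person would: the job done as asked, in the order asked, and still so for the second after the job is handed in, with the robot touching nothing.
It also fails if it takes over 42 s, if anything falls off the work surface, if the arm or the gripper's body presses on something with over 40 N, if the wrist force passes 120 N, or if a joint passes its speed limit or range.

ROBOT

A 6-joint arm with a two-finger parallel gripper is mounted at the origin on the work surface. World frame = base frame: x ahead of the robot, y to its left, z up, the work surface at z = 0. Lengths are in m, angles in rad, forces in N, time in s.
With the tool pointing down it reaches from about 0.425 to 0.95 m from the base axis. Payload 3.5 kg.
Tool frame: the origin (TCP) lies at the very end of the fingers, on their centre line; the grasp point (between the pads) lies 19 mm behind it (ctrl.grip_point_offset is the distance from the TCP to the grasp point, in m); z points along the fingers, y is the line along which they close (so a half turn about z gives the same grasp; the last joint's range is limited). The gripper opens to 85 mm and grips with 20 to 120 N. Pads are 22 mm wide; open, the fingers measure 114 mm over their backs; the gripper's body (76 mm by 85 mm) begins 54 mm behind the grasp point. The pads swing forward as they close: fully open they stand 13 mm farther back than shut.
Start: joints at [1.091, 0.286, 1.577, -0, 1.279, -0.15], TCP at [0.219, 0.639, 0.231] pointing down, gripper open.
Joint ranges: [-2.77, 2.77], [-0.9, 2.22], [0.21, 2.48], [-1.53, 4.67], [0.24, 2.81], [-2.84, 2.84]. Speed limits (rad/s): [2.79, 2.79, 3.14, 3.14, 3.14, 3.14].

INTERFACE

Orientations are given as a unit quaternion [x, y, z, w].
In Python, from plant import ctrl gives the robot as it stands. The module is installed in compiled form; this text tells all that it offers.
- The arm moves only by the shell command python3 -m pendant 'ROWS' [OPENING] [FORCE]. ROWS is JSON, a list of rows, each an object of numbers: "dx", "dy", "dz": the shift along the tool's x, y, z in cm; "twist": the turn about the tool's z in degrees. A call has 1 to 10 rows; each row is the pose to reach, as a shift and turn from the pose commanded when the call began, along the tool's axes at that moment; what a row does not reach only later rows make up. A row lasts 1/8 s, in which the tool goes at most 62.5 mm and 10.7 degrees, less where a joint would pass 70% of its speed; a pose out of reach is approached as far as the arm can. A call with a gripper value outside its range is refused whole. OPENING is the opening in per cent of the stroke, from 0 (shut) to 100 (fully open), set as the call begins (- or left out, the last holds). The fingers move at their own pace and stop on an object; FORCE is the grip in N (left out, the last holds). Time passes only in rows, so rows that repeat a pose let the fingers close. It gives the time, the measured TCP pose, the force, the opening and the grip force at its end, in the units of the state.
- ctrl.get_state(): the state, without advancing time (a new reading comes with each control period).
- ctrl.read_camera(name): name is "side" or "top" or "wrist"; returns a dict with "img" (420x560x3 uint8, red, green, blue), "depth" (420x560 float32, m along the optical axis (not along the pixel's ray), 0 where there is no reading), "camera_matrix" (3x3 intrinsics, pixels), "xyz" and "rotation" of the camera in the world; the wrist camera has in their place "tool_from_camera" (4x4, takes a point from camera to tool coordinates, whose origin is the TCP and whose axes are the flange's). Camera axes: x right, y up, looking along -z (the intrinsics and any distortion apply to the point x, -y, -z); pixel columns grow to the right and rows downward; lengths in m; the calibration is good to about 2 mm. A picture is of the moment at which its call begins: read the wrist's pose just before it.
- ctrl.sign_off(): hands the job in; it is judged then, once.
The state is a dict: "time": time; "qpos": joint angles; "dq": joint speeds; "joint_efforts": joint torques, N m; "eef_pos": TCP position; "tcp_rot": TCP orientation; "contact_force": force on the tool from outside, world axes, zero at the start; "wrist_torque": the same for the moment, N m; "opening": opening from 0.0 (shut) to 1.0 (fully open); "finger_force": force on a finger pad.
Only numpy, scipy, OpenCV 4.12 (cv2) and the standard library are available. Lean on these libraries where they do the work, as an engineer would, in place of code of your own. Each camera call takes 0.05 s, during which the arm holds its last target. There are 200 camera calls.

## Working session

There is one attempt and no reset: what is moved stays moved. The work goes in short steps, Python scripts to look and compute and a shell command to move; the robot and the scene stay as the last step left them, time stands still between calls to the robot, and variables do not carry over. Pictures are saved under pics/ and viewed, at most 10 in all, crops included, and the job is handed in when it is done.

```bash
mkdir -p pics
cat > h.py <<'E'
import numpy as np, cv2
from plant import ctrl
from scipy.spatial.transform import Rotation as R
def cam(n):
    s=ctrl.get_state(); c=ctrl.read_camera(n)
    if 'tool_from_camera' in c:
        T=np.eye(4);T[:3,:3]=R.from_quat(s['tcp_rot']).as_matrix();T[:3,3]=s['eef_pos']
        M=T@np.array(c['tool_from_camera']); c['xyz']=M[:3,3]; c['rotation']=M[:3,:3]
    return c
def ray(c,u,v):
    K=np.array(c['camera_matrix']); d=np.array([(u-K[0,2])/K[0,0],-(v-K[1,2])/K[1,1],-1.0])
    return np.array(c['xyz']),np.array(c['rotation'])@d
def onz(c,u,v,z):
    o,d=ray(c,u,v); return o+d*(z-o[2])/d[2]
def pt(c,u,v):
    o,d=ray(c,u,v); return o+d*c['depth'][int(v),int(u)]
def cloud(c):
    K=np.array(c['camera_matrix']);v,u=np.mgrid[:420,:560]
    d=np.stack([(u-K[0,2])/K[0,0],-(v-K[1,2])/K[1,1],-np.ones(u.shape)],-1)@np.array(c['rotation']).T
    return np.array(c['xyz'])+d*c['depth'][...,None]
E
python3 - <<'E'
from h import *
s=ctrl.get_state();print(s)
for n in ('top','side'):
    c=cam(n);cv2.imwrite(f'pics/{n}0.png',c['img'][...,::-1]);np.savez(f'{n}0.npz',**c)
    print(n,c['xyz'],c['rotation'],c['camera_matrix'],[k for k in c])
E
```

```text
{'time': 0.0, 'qpos': array([ 1.09100984e+00,  2.87218375e-01,  1.57818037e+00, -3.09493113e-06,
        1.27858152e+00, -1.50003515e-01]), 'dq': array([ 2.74611527e-04, -1.81769059e-04,  3.15735387e-04,  6.73471290e-05,
       -1.97237145e-05, -8.88047004e-05]), 'joint_efforts': array([ 5.04927866e-04, -4.05981231e+01, -2.92624104e+01, -1.49302391e-04,
        5.91028162e-03,  1.15403836e-05]), 'eef_pos': array([0.21825988, 0.63804745, 0.2299102 ]), 'tcp_rot': array([ 1.64144730e-01,  9.86435544e-01, -1.13555954e-03, -3.68331614e-04]), 'contact_force': array([ 0.49127876, -0.03820955, -0.47032046]), 'wrist_torque': array([-0.00707952,  0.01358754,  0.02918408]), 'finger_force': 0.0, 'opening': 1.001067721486186}
top [ 0.38352977 -0.00344136  1.07809494] [-0.0584252   0.04831476  0.7095553  -0.70055939] [[449.05424164   0.         281.49263286]
 [  0.         449.05424164 207.46224901]
 [  0.           0.           1.        ]] ['img', 'depth', 'camera_matrix', 'xyz', 'rotation']
side [0.36461997 0.67530331 0.73553121] [-0.05153561  0.39844158  0.90621179 -0.13178993] [[436.18827507   0.         280.14024332]
 [  0.         436.18827507 202.75661677]
 [  0.           0.           1.        ]] ['img', 'depth', 'camera_matrix', 'xyz', 'rotation']
```

View pics/top0.png

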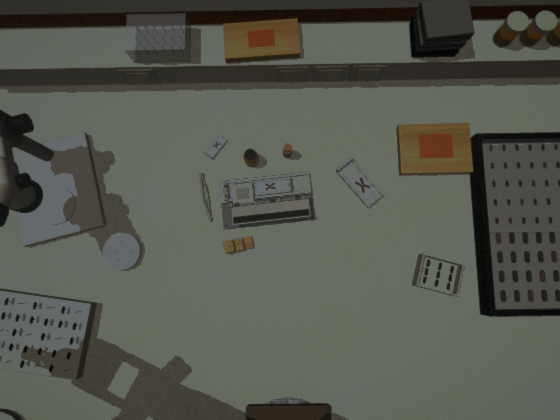

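View pics/side0.png

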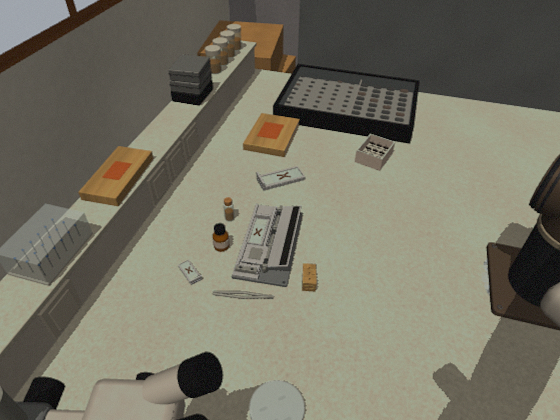

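```bash
sed -i "s/^    return c$/    c['rotation']=np.array(c['rotation'])\n    if c['rotation'].shape==(4,): c['rotation']=R.from_quat(c['rotation']).as_matrix()\n    return c/" h.py
python3 - <<'E'
from h import *
for n,P in (('top',[(222,180),(310,173),(313,222),(226,228),(270,187),(268,212),(251,157),(287,150),(238,245)]),('side',[(248,203),(300,208),(236,275),(287,284)])):
    c=cam(n); print(n)
    for p in P: print(p,onz(c,*p,0.01).round(3), pt(c,*p).round(3))
    if n=='top': im=cv2.resize(c['img'][150:265,190:330],None,fx=5.7,fy=5.2,interpolation=cv2.INTER_CUBIC)[:598]
    cv2.imwrite('pics/crop1.png',np.clip(im.astype(float)*1.5,0,255)[...,::-1])
    c2=c
c=cam('wrist');print(np.round(c['xyz'],3),c['rotation'].round(2)); print(c['tool_from_camera'])
E
```

```text
top
(222, 180) [0.616 0.155 0.01 ] [0.617 0.156 0.003]
(310, 173) [ 0.63  -0.059  0.01 ] [ 0.632 -0.06   0.001]
(313, 222) [ 0.51  -0.064  0.01 ] [ 0.512 -0.065 -0.003]
(226, 228) [0.498 0.144 0.01 ] [0.498 0.144 0.009]
(270, 187) [0.597 0.038 0.01 ] [0.595 0.038 0.019]
(268, 212) [0.536 0.043 0.01 ] [0.532 0.042 0.034]
(251, 157) [0.672 0.084 0.01 ] [0.658 0.08  0.062]
(287, 150) [ 0.689 -0.004  0.01 ] [ 0.675 -0.004  0.059]
(238, 245) [0.457 0.115 0.01 ] [0.457 0.114 0.019]
side
(248, 203) [ 0.652 -0.06   0.01 ] [ 0.656 -0.069  0.001]
(300, 208) [ 0.526 -0.08   0.01 ] [ 0.519 -0.048  0.041]
(236, 275) [0.603 0.156 0.01 ] [0.602 0.157 0.012]
(287, 284) [0.495 0.147 0.01 ] [0.495 0.147 0.01 ]
[0.154 0.661 0.373] [[ 0.32 -0.91 -0.26]
 [ 0.95  0.31  0.09]
 [-0.   -0.28  0.96]]
[[ 7.04757369e-04  9.60906740e-01  2.76871342e-01  6.82542293e-02]
 [ 9.99999613e-01 -8.22889950e-04  3.10481402e-04  8.29946660e-04]
 [ 5.26178317e-04  2.76871016e-01 -9.60906948e-01 -1.43016497e-01]
 [ 0.00000000e+00  0.00000000e+00  0.00000000e+00  1.00000000e+00]][ WARN:0@0.678] global loadsave.cpp:1063 imwrite_ Unsupported depth image for selected encoder is fallbacked to CV_8U.
```

View pics/crop1.png

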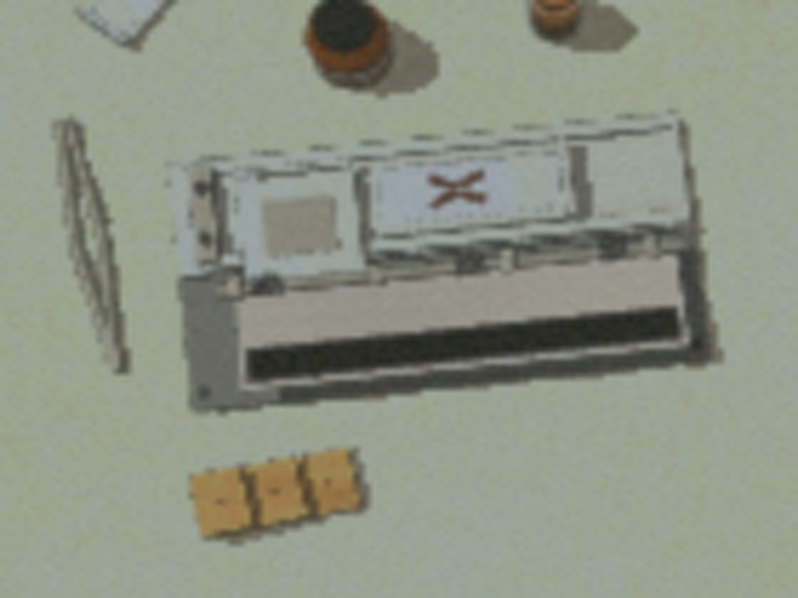

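```bash
python3 -m pendant '[{"dx":-4,"dy":-3.6,"twist":7},{"dx":-8.5,"dy":-7.5,"twist":15},{"dx":-13,"dy":-11.7,"twist":24},{"dx":-17.5,"dy":-15.8,"twist":33},{"dx":-22,"dy":-19.9,"twist":42},{"dx":-26.5,"dy":-24,"twist":51},{"dx":-31,"dy":-28.1,"twist":60},{"dx":-35.5,"dy":-32.2,"twist":67.4},{"dx":-40,"dy":-36.3,"twist":67.4},{"dx":-44.5,"dy":-40.4,"twist":67.4}]' 72 20
python3 - <<'E'
from h import *
s=ctrl.get_state();m=R.from_quat(s['tcp_rot']).as_matrix()
print(s['eef_pos'],m.round(3),(m.T@(np.array([.56,.02,.23])-s['eef_pos'])*100).round(2),s['opening'])
E
```

```text
[0.2184111  0.638357   0.23065545] [[-0.946  0.324 -0.001]
 [ 0.324  0.946 -0.001]
 [ 0.    -0.001 -1.   ]] [-52.34 -47.44   0.11] 0.9986860853074191$[0]: bad value
```

```bash
python3 -m pendant '[{"dx":-4,"dy":-3.6,"dz":0,"twist":7},{"dx":-8.5,"dy":-7.5,"dz":0,"twist":15},{"dx":-13,"dy":-11.7,"dz":0,"twist":24},{"dx":-17.5,"dy":-15.8,"dz":0,"twist":33},{"dx":-22,"dy":-19.9,"dz":0,"twist":42},{"dx":-26.5,"dy":-24,"dz":0,"twist":51},{"dx":-31,"dy":-28.1,"dz":0,"twist":60},{"dx":-35.5,"dy":-32.2,"dz":0,"twist":67.4},{"dx":-40,"dy":-36.3,"dz":0,"twist":67.4},{"dx":-44.5,"dy":-40.4,"dz":0,"twist":67.4}]' 72 20
cat > st.py <<'E'
from h import *
import sys
s=ctrl.get_state();m=R.from_quat(s['tcp_rot']).as_matrix();print(s['time'],s['eef_pos'].round(4),'yhead',np.degrees(np.arctan2(m[1,1],m[0,1])).round(2),'F',s['contact_force'].round(2),s['opening'])
if len(sys.argv)>1: print((m.T@(np.array([float(a) for a in sys.argv[1:4]])-s['eef_pos'])*100).round(2))
E
python3 st.py .56 .02 .23
```

```text
time: 1.5
eef_pos: [0.5094, 0.1104, 0.2316]
tcp_rot: [0.684, 0.73, 0.0, 0.0]
contact_force: [-0.1, 1.0, -0.6]
opening: 0.72
finger_force: 0.0
1.5 [0.5094 0.1104 0.2316] yhead 3.69 F [-0.05  0.99 -0.62] 0.720451755858878
[-9.35  4.47  0.16]
```

```bash
python3 -m pendant '[{"dx":-4.7,"dy":2.3,"dz":0,"twist":0},{"dx":-9.4,"dy":4.5,"dz":0,"twist":0},{"dx":-9.4,"dy":4.5,"dz":0,"twist":0},{"dx":-9.4,"dy":4.5,"dz":0,"twist":0}]'
python3 - <<'E'
from h import *
c=cam('wrist');np.savez('w1.npz',**c);print(c['camera_matrix'])
cv2.imwrite('pics/w1.png',np.clip(c['img'].astype(float)*1.4,0,255).astype(np.uint8)[...,::-1])
E
python3 st.py
```

```text
time: 2.0
eef_pos: [0.5593, 0.0217, 0.231]
tcp_rot: [0.684, 0.729, -0.0, -0.001]
contact_force: [0.9, 1.7, -0.8]
opening: 0.719
finger_force: 0.0
[[369.71492265   0.         278.70860487]
 [  0.         369.71492265 205.45005431]
 [  0.           0.           1.        ]]
2.05 [0.5592 0.0222 0.2311] yhead 3.74 F [-0.79  0.29  0.51] 0.717778749555551
```

View pics/w1.png

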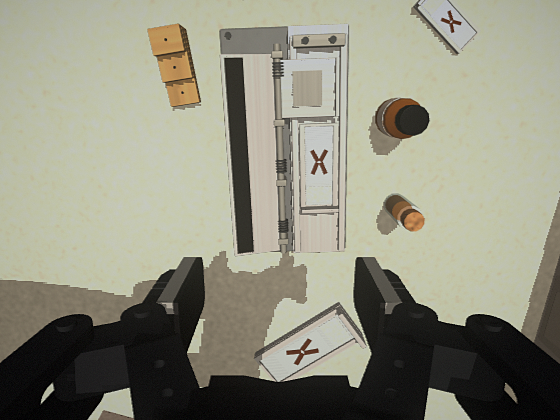

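```bash
cat > m1.py <<'E'
from h import *
d=dict(np.load('w1.npz')); P=cloud(d)
cor=np.array([onz(d,*p,.008) for p in [(220,28),(347,24),(344,250),(235,255)]]);print(cor.round(4)) # TL(-58,110) TR(60,110) BR(60,-110) BL(-58,-110)
mod=np.array([[-58,110],[60,110],[60,-110],[-58,-110]])/1000
a=mod-mod.mean(0);b=cor[:,:2]-cor[:,:2].mean(0)
th=np.arctan2((a[:,0]*b[:,1]-a[:,1]*b[:,0]).sum(),(a*b).sum());Rm=np.array([[np.cos(th),-np.sin(th)],[np.sin(th),np.cos(th)]])
o=cor[:,:2].mean(0)-Rm@mod.mean(0);print('press',o,np.degrees(th),'res',(cor[:,:2]-(mod@Rm.T+o)).round(4).tolist())
Q=P.copy();Q[...,:2]=(P[...,:2]-o)@Rm   # press frame
for n,p,z in (('plateback',(319,213),.032),('platefront?',(319,208),.032),('stripTop',(234,57),.036),('stripBot',(246,252),.036),('decoy',(310,345),.01),('stop',(320,47),.024)):
    w=onz(d,*p,z);print(n,((w[:2]-o)@Rm).round(4),'depth',Q[p[1],p[0]].round(4))
print('col 319 (v,y,z):');
for v in range(190,252,3): print(v,(Q[v,319]*1000).round(1))
for p in [(180,280),(192,265),(203,258),(357,258),(368,265),(385,280)]: print('finger',p,(R.from_matrix(d['rotation']).as_matrix()@np.zeros(3)+P[p[1],p[0]]).round(4))
for v in (330,345,360): print([(Q[v,u]*1000).round().tolist() for u in (280,310,340)])
E
python3 m1.py
```

```text
[[ 0.4997  0.15    0.008 ]
 [ 0.614   0.1608  0.008 ]
 [ 0.6363 -0.0582  0.008 ]
 [ 0.5204 -0.0715  0.008 ]]
press [0.56662542 0.04518013] 5.6652512735596625 res [[0.0016, 0.0011], [-0.0014, 0.0002], [-0.0009, 0.0002], [0.0007, -0.0015]]
plateback [ 0.0302 -0.0599] depth [ 0.0319 -0.0651  0.0156]
platefront? [ 0.0302 -0.0549] depth [ 0.0304 -0.0556  0.0296]
stripTop [-0.0422  0.0831] depth [-0.0421  0.083   0.0369]
stripBot [-0.0424 -0.0966] depth [-0.0423 -0.0962  0.0369]
decoy [ 0.0215 -0.2254] depth [ 0.0215 -0.2257  0.0095]
stop [0.0325 0.09  ] depth [0.033  0.0906 0.0185]
col 319 (v,y,z):
190 [ 31.4 -39.7  21.3]
193 [ 31.3 -42.5  22.2]
196 [ 31.4 -45.8  21.3]
199 [ 31.2 -48.5  22.4]
202 [ 31.2 -51.6  22.4]
205 [ 31.3 -55.   21.4]
208 [ 30.4 -55.6  29.6]
211 [ 30.1 -57.5  33.3]
214 [ 31.9 -66.2  15.3]
217 [ 31.9 -69.6  14.8]
220 [ 32.  -73.   14.4]
223 [ 32.  -76.3  14.2]
226 [ 31.8 -79.1  15.3]
229 [ 31.7 -82.   16.4]
232 [ 31.9 -85.9  14.8]
235 [ 31.9 -89.1  14.9]
238 [ 31.8 -92.4  15. ]
241 [ 32.  -96.3  13.5]
244 [ 31.8 -98.9  15.4]
247 [  31.9 -102.8   14.1]
250 [  31.8 -105.8   15. ]
finger (180, 280) [0.5274 0.0308 0.2607]
finger (192, 265) [0.5287 0.0308 0.2487]
finger (203, 258) [ 0.4845 -0.0815 -0.0012]
finger (357, 258) [0.5916 0.0337 0.2397]
finger (368, 265) [0.5937 0.0351 0.2487]
finger (385, 280) [0.5968 0.0352 0.2603]
[[-12.0, -211.0, 1.0], [22.0, -204.0, 12.0], [56.0, -206.0, 11.0]]
[[-13.0, -223.0, 12.0], [22.0, -226.0, 10.0], [56.0, -226.0, 11.0]]
[[-14.0, -244.0, 11.0], [21.0, -245.0, 11.0], [58.0, -256.0, -1.0]]
```

```bash
python3 st.py .567 -.0341 .06
```

```text
2.05 [0.5592 0.0222 0.2311] yhead 3.74 F [-0.79  0.29  0.51] 0.717778749555551
[-5.68  0.43 17.1 ]
```

```bash
python3 -m pendant '[{"dx":-4,"dy":0.3,"dz":3,"twist":-1.9},{"dx":-5.7,"dy":0.4,"dz":7,"twist":-1.9},{"dx":-5.7,"dy":0.4,"dz":12,"twist":-1.9},{"dx":-5.7,"dy":0.4,"dz":16,"twist":-1.9},{"dx":-5.7,"dy":0.4,"dz":17.1,"twist":-1.9},{"dx":-5.7,"dy":0.4,"dz":17.1,"twist":-1.9},{"dx":-5.7,"dy":0.4,"dz":17.1,"twist":-1.9}]'
python3 - <<'E'
from h import *
c=cam('wrist');np.savez('w2.npz',**c)
cv2.imwrite('pics/w2.png',np.clip(c['img'].astype(float)*1.4,0,255).astype(np.uint8)[...,::-1])
c=cam('side');cv2.imwrite('pics/s2.png',cv2.resize(np.clip(c['img'][170:310,200:340].astype(float)*1.4,0,255).astype(np.uint8)[...,::-1],None,fx=4,fy=4,interpolation=cv2.INTER_CUBIC))
E
python3 st.py .567 -.0341 .06
```

```text
time: 2.92
eef_pos: [0.5691, -0.0351, 0.0627]
tcp_rot: [0.671, 0.741, 0.001, 0.002]
contact_force: [-0.2, 0.2, 0.8]
opening: 0.719
finger_force: 0.0
3.025 [ 0.5689 -0.0354  0.0626] yhead 5.63 F [-0.45  0.39 -0.95] 0.7197354306490864
[ 0.15 -0.18  0.26]
```

View pics/w2.png

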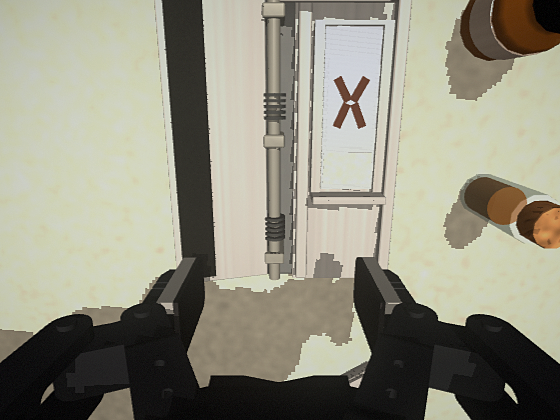

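```bash
cat > m2.py <<'E'
from h import *
import sys
d=dict(np.load(sys.argv[1])); o=np.array([.5666,.0452]);th=np.radians(5.66);Rm=np.array([[np.cos(th),-np.sin(th)],[np.sin(th),np.cos(th)]])
P=cloud(d);P[...,:2]=(P[...,:2]-o)@Rm;P*=1000
for u in (330,348,366): print('plate',u,[P[v,u].round(1).tolist() for v in (192,196,199,203,207,212)])
for v in (100,200): print('row',v,[(u,)+tuple(P[v,u].round(0).astype(int)) for u in range(160,411,8)])
print('fingers');
for v in (256,259,262,268,276): print(v,[(u,)+tuple(P[v,u].round(0).astype(int)) for u in list(range(174,208,4))+list(range(352,392,4))])
E
python3 m2.py w2.npz
```

```text
plate 330 [[23.0, -55.8, 22.7], [21.8, -55.7, 31.1], [21.7, -56.9, 32.3], [21.8, -58.8, 32.4], [24.6, -66.3, 14.0], [24.8, -69.4, 13.2]]
plate 348 [[32.2, -55.7, 22.9], [30.6, -55.7, 31.1], [30.5, -56.9, 32.0], [30.6, -58.9, 32.2], [34.4, -66.3, 14.0], [34.3, -68.8, 15.1]]
plate 366 [[41.4, -55.8, 22.7], [39.5, -55.7, 31.0], [39.2, -56.8, 32.4], [39.3, -58.8, 32.6], [44.0, -66.2, 14.3], [44.4, -69.3, 13.7]]
row 100 [(160, np.int64(-66), np.int64(-11), np.int64(1)), (168, np.int64(-51), np.int64(-11), np.int64(38)), (176, np.int64(-48), np.int64(-11), np.int64(38)), (184, np.int64(-44), np.int64(-11), np.int64(38)), (192, np.int64(-41), np.int64(-11), np.int64(37)), (200, np.int64(-38), np.int64(-11), np.int64(36)), (208, np.int64(-35), np.int64(-11), np.int64(34)), (216, np.int64(-31), np.int64(-11), np.int64(32)), (224, np.int64(-28), np.int64(-11), np.int64(32)), (232, np.int64(-24), np.int64(-11), np.int64(32)), (240, np.int64(-21), np.int64(-11), np.int64(32)), (248, np.int64(-17), np.int64(-11), np.int64(29)), (256, np.int64(-14), np.int64(-11), np.int64(29)), (264, np.int64(-10
[... 6674 characters left out ...]
, np.int64(-34), np.int64(-72), np.int64(84)), (198, np.int64(-34), np.int64(-75), np.int64(78)), (202, np.int64(-34), np.int64(-78), np.int64(71)), (206, np.int64(-40), np.int64(-96), np.int64(37)), (352, np.int64(39), np.int64(-107), np.int64(14)), (356, np.int64(27), np.int64(-78), np.int64(73)), (360, np.int64(27), np.int64(-74), np.int64(79)), (364, np.int64(28), np.int64(-72), np.int64(84)), (368, np.int64(28), np.int64(-69), np.int64(89)), (372, np.int64(29), np.int64(-69), np.int64(89)), (376, np.int64(31), np.int64(-70), np.int64(88)), (380, np.int64(32), np.int64(-69), np.int64(89)), (384, np.int64(33), np.int64(-70), np.int64(88)), (388, np.int64(37), np.int64(-73), np.int64(81))]
```

```bash
python3 -m pendant '[{"dx":0,"dy":-0.35,"dz":0.5,"twist":0},{"dx":0,"dy":-0.35,"dz":1.5,"twist":0},{"dx":0,"dy":-0.35,"dz":2.3,"twist":0},{"dx":0,"dy":-0.35,"dz":2.3,"twist":0},{"dx":0,"dy":-0.35,"dz":2.3,"twist":0}]' 82
python3 - <<'E'
from h import *
c=cam('wrist');np.savez('w3.npz',**c)
o=np.array([.5666,.0452]);th=np.radians(5.66);Rm=np.array([[np.cos(th),-np.sin(th)],[np.sin(th),np.cos(th)]])
P=cloud(c);P[...,:2]=(P[...,:2]-o)@Rm;P*=1000
print(P[250:280,150:215].shape)
for n,u0,u1 in (('L',140,230),('R',340,420)):
    q=P[250:300,u0:u1].reshape(-1,3); t=q[(q[:,1]>-75)&(q[:,1]<-60)&(q[:,2]>35)&(q[:,2]<56)]
    if len(t): print(n,len(t),t.min(0).round(1),t.max(0).round(1),np.percentile(t[:,2],2))
s=ctrl.get_state();print(((s['eef_pos'][:2]-o)@Rm*1000).round(1))
E
python3 st.py
```

```text
time: 3.65
eef_pos: [0.5639, -0.0356, 0.0372]
tcp_rot: [0.672, 0.741, -0.0, -0.0]
contact_force: [-0.0, -0.2, -0.3]
opening: 0.819
finger_force: 0.0
(30, 65, 3)
L 729 [-57.3 -75.   35. ] [-33.7 -68.8  56. ] 35.50833997970515
R 267 [ 26.1 -75.   45.2] [ 39.5 -68.5  56. ] 46.493894335570765
[-10.4 -80.2]
3.7 [ 0.5641 -0.0357  0.0374] yhead 5.61 F [ 0.06 -0.2  -0.03] 0.8214031663809547
```

```bash
python3 -m pendant '[{"dx":0,"dy":0.2,"dz":0.3,"twist":0},{"dx":0,"dy":0.2,"dz":0.6,"twist":0},{"dx":0,"dy":0.2,"dz":0.9,"twist":0},{"dx":0,"dy":0.2,"dz":1.1,"twist":0},{"dx":0,"dy":0.2,"dz":1.3,"twist":0},{"dx":0,"dy":0.2,"dz":1.5,"twist":0},{"dx":0,"dy":0.2,"dz":1.7,"twist":0},{"dx":0,"dy":0.2,"dz":1.7,"twist":0}]'; python3 st.py
```

```text
time: 4.7
eef_pos: [0.5655, -0.0355, 0.0201]
tcp_rot: [0.672, 0.741, -0.0, -0.0]
contact_force: [-3.4, -1.0, 4.9]
opening: 0.822
finger_force: 2.4
4.7 [ 0.5655 -0.0355  0.0201] yhead 5.61 F [-3.39 -0.98  4.92] 0.8216918511938854
```

```bash
python3 -m pendant '[{"dx":0,"dy":0,"dz":0.2,"twist":0},{"dx":0,"dy":0,"dz":0.4,"twist":0},{"dx":0,"dy":0,"dz":0.6,"twist":0},{"dx":0,"dy":0,"dz":0.75,"twist":0},{"dx":0,"dy":0,"dz":0.75,"twist":0}]'; python3 st.py
python3 - <<'E'
from h import *
c=cam('wrist');np.savez('w4.npz',**c)
cv2.imwrite('pics/w4.png',np.clip(c['img'].astype(float)*1.4,0,255).astype(np.uint8)[...,::-1])
o=np.array([.5666,.0452]);th=np.radians(5.66);Rm=np.array([[np.cos(th),-np.sin(th)],[np.sin(th),np.cos(th)]])
P=cloud(c);P[...,:2]=(P[...,:2]-o)@Rm;P*=1000
q=P.reshape(-1,3)
b=q[(q[:,0]<-15)&(q[:,0]>-58)&(q[:,1]>-60)&(q[:,1]<-20)&(q[:,2]>10)&(q[:,2]<45)]
for x in range(-56,-14,5): t=b[abs(b[:,0]-x)<2];print('bar',x,len(t),np.median(t[:,2]).round(1) if len(t) else '')
f=q[(q[:,0]<60)&(q[:,0]>0)&(q[:,1]>32)&(q[:,1]<78)&(q[:,2]>20)]
for x in range(5,60,6): t=f[abs(f[:,0]-x)<2];print('flap',x,len(t),np.median(t[:,2]).round(1) if len(t) else '')
E
```

```text
time: 5.32
eef_pos: [0.5659, -0.0354, 0.0131]
tcp_rot: [0.672, 0.741, -0.0, -0.0]
contact_force: [-3.7, 0.4, 5.3]
opening: 0.819
finger_force: 3.5
5.325 [ 0.5659 -0.0354  0.0131] yhead 5.61 F [-3.66  0.36  5.3 ] 0.8190950622527189
bar -56 282 19.5
bar -51 971 21.1
bar -46 1098 21.9
bar -41 1089 22.6
bar -36 1165 22.8
bar -31 1120 23.3
bar -26 1135 24.0
bar -21 1175 24.7
bar -16 883 25.4
flap 5 0 
flap 11 0 
flap 17 0 
flap 23 0 
flap 29 0 
flap 35 0 
flap 41 0 
flap 47 0 
flap 53 0 
flap 59 0
```

View pics/w4.png

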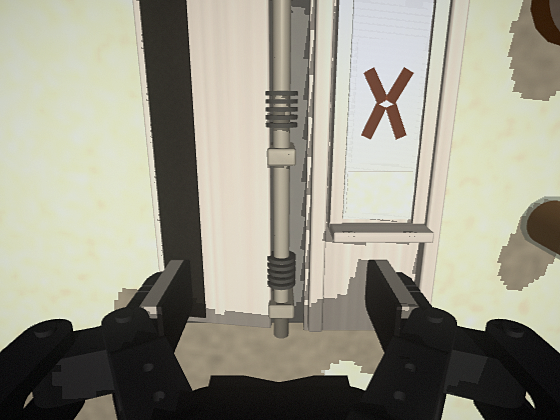

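```bash
python3 -m pendant '[{"dx":0,"dy":0,"dz":0.15,"twist":0},{"dx":0.3,"dy":0,"dz":0.15,"twist":0},{"dx":0.6,"dy":0,"dz":0.15,"twist":0},{"dx":0.9,"dy":0,"dz":0.15,"twist":0},{"dx":1.2,"dy":0,"dz":0.15,"twist":0},{"dx":1.5,"dy":0,"dz":0.15,"twist":0},{"dx":1.5,"dy":0,"dz":0.15,"twist":0}]'
cat > lk.py <<'E'
from h import *
import sys
c=cam('wrist')
cv2.imwrite(f'pics/{sys.argv[1]}.png',np.clip(c['img'].astype(float)*1.4,0,255).astype(np.uint8)[...,::-1])
o=np.array([.5666,.0452]);th=np.radians(5.66);Rm=np.array([[np.cos(th),-np.sin(th)],[np.sin(th),np.cos(th)]])
P=cloud(c);P[...,:2]=(P[...,:2]-o)@Rm;P*=1000
s=ctrl.get_state();y0=(((s['eef_pos'][:2]-o)@Rm)*1000);print('TCP press',y0.round(1),s['eef_pos'][2].round(4),'t',s['time'],'F',(Rm.T@s['contact_force'][:2]).round(1),s['contact_force'][2].round(1))
q=P.reshape(-1,3)
b=q[(q[:,0]<-15)&(q[:,0]>-52)&(q[:,1]>y0[1]+20)&(q[:,1]<y0[1]+70)&(q[:,2]>10)&(q[:,2]<45)]
k=np.polyfit(b[:,0],b[:,2],1);print('joint~',.25+np.arctan(k[0]),len(b))
p=q[(q[:,0]>17)&(q[:,0]<23)&(q[:,2]>30)&(q[:,2]<35)&(q[:,1]>y0[1])&(q[:,1]<min(y0[1]+45,28))]
if len(p): print('plate y',np.percentile(p[:,1],[3,50,97]).round(1),'z',np.median(p[:,2]).round(1))
f=q[(q[:,0]>5)&(q[:,0]<50)&(q[:,1]>36)&(q[:,1]<78)&(q[:,2]>24)&(q[:,2]<65)]
if len(f)>200: print('flap slope',np.polyfit(f[:,0],f[:,2],1),len(f))
E
python3 lk.py w5
```

```text
time: 6.25
eef_pos: [0.5668, -0.0221, 0.0131]
tcp_rot: [0.671, 0.741, 0.0, 0.003]
contact_force: [-0.7, -4.8, 6.2]
opening: 0.82
finger_force: 3.8
TCP press [ -6.4 -67. ] 0.0131 t 6.3 F [-1.3 -4. ] 7.5
joint~ 0.3794013210921805 13373
plate y [-55.7 -53.3 -51.7] z 32.2
```

```bash
python3 -m pendant '[{"dx":0.2,"dy":0,"dz":0.15,"twist":0},{"dx":0.6,"dy":0,"dz":0.2,"twist":0},{"dx":1.0,"dy":0,"dz":0.2,"twist":0},{"dx":1.4,"dy":0,"dz":0.2,"twist":0},{"dx":1.8,"dy":0,"dz":0.2,"twist":0},{"dx":2.2,"dy":0,"dz":0.2,"twist":0},{"dx":2.6,"dy":0,"dz":0.2,"twist":0},{"dx":3.0,"dy":0,"dz":0.2,"twist":0},{"dx":3.0,"dy":0,"dz":0.2,"twist":0}]'; python3 lk.py w6
```

```text
time: 7.42
eef_pos: [0.5642, 0.0078, 0.0113]
tcp_rot: [0.671, 0.741, 0.001, 0.003]
contact_force: [-0.9, -5.0, 7.3]
opening: 0.82
finger_force: 4.1
TCP press [ -6.1 -37. ] 0.0113 t 7.475 F [-1.1 -4.1] 8.8
joint~ 0.43247795087578234 13226
plate y [-25.9 -23.5 -21.8] z 32.2
flap slope [ 0.52085093 30.55149695] 13288
```

```bash
python3 -m pendant '[{"dx":0.3,"dy":0,"dz":0,"twist":0},{"dx":0.7,"dy":0,"dz":0,"twist":0},{"dx":1.1,"dy":0,"dz":0,"twist":0},{"dx":1.5,"dy":0,"dz":0,"twist":0},{"dx":1.9,"dy":0,"dz":0,"twist":0},{"dx":2.3,"dy":0,"dz":0,"twist":0},{"dx":2.6,"dy":0,"dz":0,"twist":0},{"dx":2.8,"dy":0,"dz":0,"twist":0},{"dx":2.8,"dy":0,"dz":0,"twist":0}]'; python3 lk.py w7
```

```text
time: 8.6
eef_pos: [0.5613, 0.0357, 0.0113]
tcp_rot: [0.671, 0.741, 0.001, 0.003]
contact_force: [-0.7, -5.3, 8.5]
opening: 0.818
finger_force: 4.1
TCP press [-6.2 -9. ] 0.0112 t 8.65 F [-0.8 -5.2] 8.1
joint~ 0.43494592741355453 13197
plate y [2.  4.6 6.1] z 32.3
flap slope [ 0.53240131 30.28999023] 21002
```

```bash
python3 -m pendant '[{"dx":0.15,"dy":0,"dz":0,"twist":0},{"dx":0.3,"dy":0,"dz":0,"twist":0},{"dx":0.4,"dy":0,"dz":0,"twist":0},{"dx":0.4,"dy":0,"dz":0,"twist":0}]'; python3 lk.py w8
```

```text
time: 9.15
eef_pos: [0.5609, 0.0395, 0.0112]
tcp_rot: [0.671, 0.742, 0.001, 0.003]
contact_force: [-1.2, -5.0, 7.9]
opening: 0.818
finger_force: 4.1
TCP press [-6.2 -5.1] 0.0112 t 9.2 F [-0.9 -4.7] 7.7
joint~ 0.4361507298138477 13204
plate y [ 6.   8.3 10. ] z 32.2
flap slope [ 0.53396589 30.29116037] 20423
```

```bash
python3 -m pendant '[{"dx":0.1,"dy":0,"dz":0,"twist":0},{"dx":0.2,"dy":0,"dz":0,"twist":0},{"dx":0.2,"dy":0,"dz":0,"twist":0}]'; python3 lk.py w9
```

```text
time: 9.57
eef_pos: [0.5608, 0.0404, 0.0113]
tcp_rot: [0.671, 0.741, -0.0, 0.004]
contact_force: [-1.9, -9.7, 6.8]
opening: 0.82
finger_force: 6.0
TCP press [-6.2 -4.2] 0.0112 t 9.625 F [-3.1 -9.6] 9.2
joint~ 0.4340983377412843 13190
plate y [ 6.9  9.2 10.7] z 32.3
flap slope [ 0.53292967 30.29424943] 20318
```

```bash
python3 -m pendant '[{"dx":0.1,"dy":0,"dz":0,"twist":0},{"dx":0.15,"dy":0,"dz":0,"twist":0},{"dx":0.15,"dy":0,"dz":0,"twist":0}]'; python3 lk.py w10
```

```text
time: 10.0
eef_pos: [0.5608, 0.0406, 0.0114]
tcp_rot: [0.671, 0.741, -0.001, 0.005]
contact_force: [-1.0, -14.8, 8.4]
opening: 0.82
finger_force: 8.3
TCP press [-6.2 -4. ] 0.0114 t 10.05 F [ -3.4 -14.5] 8.2
joint~ 0.4315611115543102 13247
plate y [ 6.8  9.3 10.9] z 32.3
flap slope [ 0.52810968 30.2601176 ] 20250
```

View pics/w10.png

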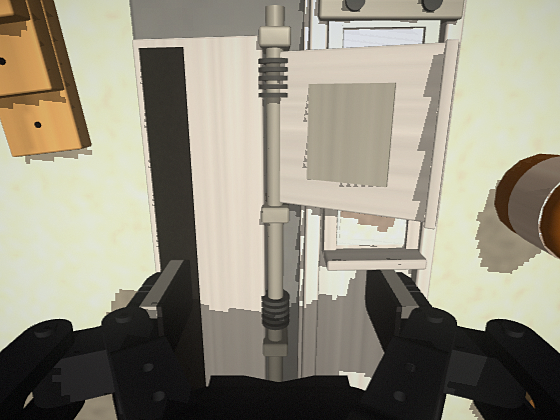

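```bash
python3 -m pendant '[{"dx":-0.2,"dy":0,"dz":0,"twist":0},{"dx":-0.5,"dy":0,"dz":0,"twist":0},{"dx":-0.8,"dy":0,"dz":0,"twist":0},{"dx":-1.0,"dy":0,"dz":0,"twist":0},{"dx":-1.2,"dy":0,"dz":0,"twist":0},{"dx":-1.2,"dy":0,"dz":0,"twist":0}]'; python3 lk.py w11
```

```text
time: 10.8
eef_pos: [0.5605, 0.0342, 0.0105]
tcp_rot: [0.673, 0.74, 0.002, 0.0]
contact_force: [-1.8, 5.0, 8.2]
opening: 0.817
finger_force: 4.0
TCP press [ -7.1 -10.4] 0.0105 t 10.85 F [-1.   4.2] 7.7
joint~ 0.44652994487456865 13195
plate y [ 6.6  9.  10.7] z 32.2
flap slope [ 0.54829773 30.39219875] 21541
```

```bash
python3 -m pendant '[{"dx":0,"dy":0,"dz":-0.1,"twist":0},{"dx":0,"dy":0,"dz":-0.2,"twist":0},{"dx":0,"dy":0,"dz":-0.3,"twist":0},{"dx":0,"dy":0,"dz":-0.4,"twist":0},{"dx":0,"dy":0,"dz":-0.5,"twist":0},{"dx":0,"dy":0,"dz":-0.6,"twist":0},{"dx":0,"dy":0,"dz":-0.7,"twist":0},{"dx":0,"dy":0,"dz":-0.8,"twist":0},{"dx":0,"dy":0,"dz":-0.8,"twist":0}]'; python3 lk.py w12
```

```text
time: 11.98
eef_pos: [0.56, 0.0342, 0.018]
tcp_rot: [0.672, 0.74, 0.002, -0.0]
contact_force: [-1.6, 3.6, 5.6]
opening: 0.821
finger_force: 2.9
TCP press [ -7.7 -10.3] 0.018 t 12.025 F [-0.9  3.6] 5.9
joint~ 0.23994300048982 13496
plate y [ 6.7  9.  10.7] z 32.3
flap slope [ 0.30637802 28.81301268] 18074
```

Smooth so far; continue at 0.7 mm per row until it rests on the slide.

```bash
python3 -m pendant '[{"dx":0,"dy":0,"dz":-0.07,"twist":0},{"dx":0,"dy":0,"dz":-0.14,"twist":0},{"dx":0,"dy":0,"dz":-0.21,"twist":0},{"dx":0,"dy":0,"dz":-0.28,"twist":0},{"dx":0,"dy":0,"dz":-0.35,"twist":0},{"dx":0,"dy":0,"dz":-0.42,"twist":0},{"dx":0,"dy":0,"dz":-0.49,"twist":0},{"dx":0,"dy":0,"dz":-0.56,"twist":0},{"dx":0,"dy":0,"dz":-0.63,"twist":0},{"dx":0,"dy":0,"dz":-0.7,"twist":0}]'; python3 lk.py w13
```

```text
time: 13.28
eef_pos: [0.5583, 0.0324, 0.0236]
tcp_rot: [0.672, 0.741, -0.001, -0.001]
contact_force: [0.6, -0.7, 0.1]
opening: 0.821
finger_force: 0.2
TCP press [ -9.7 -11.8] 0.0235 t 13.325 F [ 0.5 -0.3] 1.4
joint~ 0.10767633507970414 13530
plate y [ 6.7  8.9 10.7] z 32.4
flap slope [ 0.16788797 27.89533225] 16072
```

```bash
python3 -m pendant '[{"dx":0,"dy":0,"dz":-0.15,"twist":0},{"dx":0,"dy":0,"dz":-0.4,"twist":0},{"dx":0,"dy":0,"dz":-1.0,"twist":0},{"dx":0,"dy":0,"dz":-2.5,"twist":0},{"dx":0,"dy":0,"dz":-5,"twist":0},{"dx":0,"dy":0,"dz":-9,"twist":0},{"dx":0,"dy":0,"dz":-13,"twist":0},{"dx":0,"dy":0,"dz":-15,"twist":0},{"dx":0,"dy":0,"dz":-15,"twist":0},{"dx":0,"dy":0,"dz":-15,"twist":0}]'; python3 lk.py w14
python3 - <<'E'
from h import *
c=cam('top');cv2.imwrite('pics/top2.png',c['img'][...,::-1])
E
```

```text
time: 14.58
eef_pos: [0.5581, 0.0329, 0.1726]
tcp_rot: [0.672, 0.741, -0.001, -0.001]
contact_force: [-1.5, 0.0, -0.1]
opening: 0.819
finger_force: 0.0
TCP press [ -9.9 -11.4] 0.1721 t 14.625 F [ 0.3 -0.5] -0.9
joint~ 0.10577294777885476 3260
plate y [ 6.4  8.3 10.5] z 32.4
flap slope [ 0.16367759 27.94687774] 3468
```

View pics/w14.png

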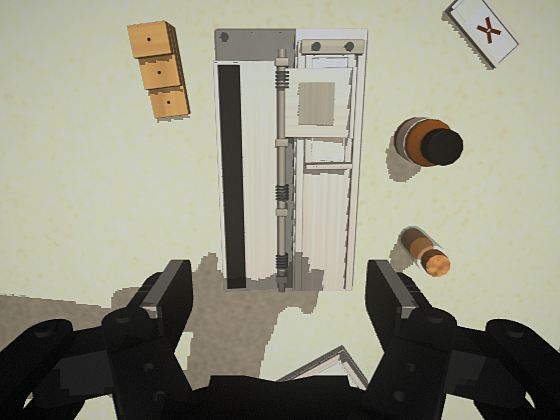

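The picture shows the flap (285–355, 68–138) down on the slide and the carrier's end plate at row 165. Its leading end is at the stop, around row 52, and the hand is clear.

```bash
python3 -c "
from plant import ctrl
print(ctrl.sign_off())"
```

```text
the job is handed in; nothing more can be done
None
```

The carrier is home against the end stop, the flap was eased down slowly and rests on the slide, the hand is clear, and I handed the job in at about 15 s with no verdict shown.

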